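# Trip a batch of cartons into the ward tote

## Robot

A 7-joint arm with a two-finger parallel gripper is mounted at the origin on the work surface. World frame = base frame: x ahead of the robot, y to its left, z up, the work surface at z = 0. Lengths are in mm, angles in rad, forces in N, time in s.
With the tool pointing down it reaches from about 350 to 900 mm from the base axis. Payload 7.2 kg.
Tool frame: the origin (TCP) lies midway between the tips of the shut fingers; the grasp point (between the pads) lies 19 mm behind it; z points along the fingers, y is the line along which they close (so a half turn about z gives the same grasp; the last joint's range is limited). The gripper opens to 88 mm and grips with 3 to 60 N. Pads are 20 mm wide; open, the fingers measure 115 mm over their backs; the gripper's body (75 mm by 178 mm) begins 61 mm behind the grasp point.
Start: joints at [1.12, 0.411, -0.013, 1.596, 0.006, 1.134, -0.082], TCP at [233.438, -579.772, 222.653] pointing down, gripper open.
Joint ranges: [-2.95, 2.95], [-0.29, 1.99], [-1.47, 1.44], [0.14, 2.54], [-1.03, 4.17], [0.13, 1.85], [-2.86, 2.86]. Speed limits (rad/s): [2.39, 2.39, 3.01, 3.01, 3.14, 3.14, 3.14].

## Interface

Orientations are given as a unit quaternion [x, y, z, w].
In Python, from plant import env, capture, camera_info, workorder gives the robot as it stands.
- The arm moves only by the tool arm_command, never from a script. Its argument "plan" is a list of rows, each an object with "fingers": the finger opening in cm, from 0 to 8.78; "translation": the shift along the tool's x, y, z in cm, a list of three; "delta_rot": the turn, a rotation vector about the tool's x, y, z in rad, a list of three. A call has 1 to 8 rows; each row is the pose to reach, as a shift and turn from the pose commanded when the call began, along the tool's axes at that moment; what a row does not reach only later rows make up. A row lasts 1/12 s, in which the tool goes at most 41.7 mm and 7.16 degrees, less where a joint would pass 70% of its speed; a pose out of reach is approached as far as the arm can. A call with a gripper value outside its range is refused whole. The fingers move at their own pace and stop on an object; "force" is the grip in N (left out, the last holds). Time passes only in rows, so rows that repeat a pose let the fingers close. It gives the time, the measured TCP pose, the force, the opening and the grip force at its end, in the units of the state.
- env.get_state(): the state, without advancing time (a new reading comes with each control period).
- capture(name): name is "scene" or "side" or "wrist"; returns (picture, depth): 420x560x3 uint8, red, green, blue; 420x560 float32, mm along the optical axis (not along the pixel's ray), 0 where there is no reading.
- camera_info(name): a dict with "K" (3x3 intrinsics, pixels), "R" (3x3) and "t" (3): a world point X has camera coordinates R X + t. Camera axes: x right, y down, z forward; pixel columns grow to the right and rows downward; lengths in mm; the calibration is good to about 2 mm. A picture is of the moment at which its call begins: read the wrist's pose just before it. camera_info takes no time and is no camera call; for the wrist camera it gives the pose at the moment of the call.
- workorder.job_done(): hands the job in; it is judged then, once.
The state is a dict: "t": time; "joints": joint angles; "qd": joint speeds; "effort": joint torques, N m; "position": TCP position; "tool_rot": TCP orientation; "ft_force": force on the tool from outside, world axes, zero at the start; "torque": the same for the moment, N m; "grip_width": finger opening in mm; "grasp_force": force on a finger pad.
Only numpy, scipy, OpenCV 4.12 (cv2) and the standard library are available. Lean on these libraries where they do the work, as an engineer would, in place of code of your own. Each camera call takes 0.05 s, during which the arm holds its last target. There are 200 camera calls.

## Task

Stand the two small cartons, one after the other, side by side in the tip bucket, so that the weight of the second one makes it trip and drop both into the tote below. Then press the bucket's paddle down so that it swings back fully upright, empty and ready for the next batch. Leave the bottle and the jar where they stand.

Things in the scene. Friction and masses are not known exactly. Their poses are not given: they have to be found in the camera images.
- carton_a_mid (a point): Centre of one of the two small cartons: white, with a blue band near the top, 45 mm (its x) x 65 mm (its y) x 55 mm high (z), about 0.2 kg, standing on the table. The two are alike and may be loaded in either order. Grip it across the 45 mm. The point is half-way up (27.5 mm above its underside).
- carton_b_mid (a point): Centre of the other small carton, the same in every way. (A much larger carton standing farther off is only stock.)
- pan (a point): Middle of the tip bucket's inner floor: an aluminium scoop between two grey posts, open at its front (+x, where it dumps); side and back walls 40 mm high. x to the open front, y along the hinge, z up; upright, the floor is level, 209 mm above the table. The cartons stand at x = 0, y = +42 and -42 mm from this point, 45 mm side along x. The hinge is 80 mm behind and 4 mm below this point.
- paddle (a point): Press point on the upper face of the flat paddle (50 mm wide, 4 mm thick, ends 120 mm from the hinge) at the back of the bucket, between its two dark round counterweights (118 mm apart). It is 88 mm from the hinge and moves with the bucket: raised by about 95 mm when tipped. To reset, press it straight down from above with closed fingers by about 75 mm (about 2 N).
- stand: Grey steel stand of the bucket and tote, fixed; origin on the table under the hinge, axes as the upright bucket. Bucket floor: 89 mm to each side wall, 50 mm to the open front edge and 68 mm to the back wall from its middle. One carton cannot trip it, two trip it at once. Once one is in, 1 N more on the floor tips it: let go of a carton 2 to 4 mm above the floor or as it touches.
- bucket (a joint): Tip angle of the bucket in rad: 0 upright (on its stop), 1.13 fully tipped. It has two rest positions: empty, it falls back upright by itself below about 0.7 and stays tipped above that. The stand's highest point, the counterweights, is 270 mm above the table upright and 310 mm tipped.
- tote (a point): Middle of the inner floor of the grey tote fixed at the foot of the stand, below the open front of the bucket: 200 mm x 196 mm inside, floor 10 mm above the table, walls 50 to 90 mm. Axes as for the upright bucket (x is the dumping direction, away from the paddle).
- bottle: Bystander: white round bottle with a cap, 56 mm across, 130 mm high, origin at the centre of its underside.
- jar: Bystander: squat white round jar, 66 mm across, 65 mm high, origin at the centre of its underside.
Not all that is in view belongs to the job. Leave any yellow look-alike of the part that bears carton_b_mid alone.

How it is judged (in metres and radians):
On the way, in this order (a step that is already met when the one before it is completed fails the run):
1. one small carton stands in the upright bucket, let go (value of joint bucket below 0.1 rad and contact force between the fingers and anything else below 0.5 N and ((x of carton_a_mid in the frame of pan between -0.06 and 0.06 m and y of carton_a_mid in the frame of pan between -0.09 and 0.09 m and z of carton_a_mid in the frame of pan between 0 and 0.05 m) or (x of carton_b_mid in the frame of pan between -0.06 and 0.06 m and y of carton_b_mid in the frame of pan between -0.09 and 0.09 m and z of carton_b_mid in the frame of pan between 0 and 0.05 m))), for 0.2 s.
2. with both cartons aboard, the bucket trips (value of joint bucket above 0.15 rad and x of carton_a_mid in the frame of pan between -0.06 and 0.06 m and y of carton_a_mid in the frame of pan between -0.09 and 0.09 m and z of carton_a_mid in the frame of pan between 0 and 0.05 m and x of carton_b_mid in the frame of pan between -0.06 and 0.06 m and y of carton_b_mid in the frame of pan between -0.09 and 0.09 m and z of carton_b_mid in the frame of pan between 0 and 0.05 m).
3. the bucket is fully tipped and both cartons are in the tote (value of joint bucket above 1 rad and x of carton_a_mid in the frame of tote between -0.1 and 0.1 m and y of carton_a_mid in the frame of tote between -0.098 and 0.098 m and z of carton_a_mid in the frame of tote between 0 and 0.09 m and x of carton_b_mid in the frame of tote between -0.1 and 0.1 m and y of carton_b_mid in the frame of tote between -0.098 and 0.098 m and z of carton_b_mid in the frame of tote between 0 and 0.09 m), for 0.2 s.
At the end, for the whole second after the job is handed in: The empty bucket is back upright (within 0.12 rad, 7 degrees) and still, and both small cartons lie in the tote (centres within its inner walls and less than 90 mm above its floor) (value of joint bucket below 0.12 rad and velocity of joint bucket between -0.05 and 0.05 rad/s and x of carton_a_mid in the frame of tote between -0.1 and 0.1 m and y of carton_a_mid in the frame of tote between -0.098 and 0.098 m and z of carton_a_mid in the frame of tote between 0 and 0.09 m and x of carton_b_mid in the frame of tote between -0.1 and 0.1 m and y of carton_b_mid in the frame of tote between -0.098 and 0.098 m and z of carton_b_mid in the frame of tote between 0 and 0.09 m); the robot touches nothing.
It fails at once if the bottle or the jar is moved more than 30 mm or knocked over (distance of any of bottle, jar from where it was at the start of the episode above 0.03 m or angle between any of bottle, jar's own z axis and vertical above 0.5 rad).
It also fails if it takes over 64 s, if anything falls off the work surface, if the arm or the gripper's body presses on something with over 40 N, if the wrist force passes 120 N, or if a joint passes its speed limit or range.

## Working session

There is one attempt and no reset: what is moved stays moved. The work goes in short steps, Python scripts to look and compute and a tool call to move; the robot and the scene stay as the last step left them, time stands still between calls to the robot, and variables do not carry over. Pictures are saved under pics/ and viewed, at most 10 in all, crops included, and the job is handed in when it is done.

Besides the shell and the picture viewer there is one more tool, called after "Call:" as a command line: name --argument value ..., lists and objects as JSON in quotes. arm_command: Moves the arm, as the interface text tells. Its arguments: {"type":"object","properties":{"plan":{"type":"array"},"force":{"type":"number"}},"required":["plan"]}

```bash
mkdir -p pics; cat > h.py <<'E'
import numpy as np, cv2
from plant import env, capture, camera_info, workorder
def snap(n,f=None):
    ci=camera_info(n); im,d=capture(n)
    if f: cv2.imwrite('pics/'+f,im[:,:,::-1]); np.savez('pics/'+f[:-4]+'.npz',im=im,d=d,**{k:np.array(v) for k,v in ci.items()})
    return im,d,ci
def load(f):
    z=np.load('pics/'+f+'.npz'); return z['im'],z['d'],{k:z[k] for k in 'KRt'}
def pts(d,ci):
    K,R,t=[np.array(ci[k],float) for k in 'KRt']; v,u=np.mgrid[:d.shape[0],:d.shape[1]]
    c=np.stack([(u-K[0,2])/K[0,0]*d,(v-K[1,2])/K[1,1]*d,d],-1)
    P=(c-t.reshape(3))@R; P[d<=0]=np.nan; return P
E
python3 - <<'E'
from h import *
s=env.get_state(); print(s)
for n in ('scene','side'):
    im,d,ci=snap(n,n+'0.png'); print(n,ci)
E
```

```text
{'t': 0.0, 'joints': array([ 1.11978235,  0.41190126, -0.01273632,  1.59703908,  0.00559348,
        1.13426549, -0.0821623 ]), 'qd': array([-0.0016144 , -0.00113654,  0.00027755,  0.00028063, -0.00166704,
       -0.00141775, -0.00147127]), 'effort': array([-9.92177434e-06, -5.87964356e+01,  6.41209222e-01, -2.91082925e+01,
       -5.40527457e-02,  1.82206405e-02,  1.70277094e-04]), 'position': array([ 233.24932772, -579.31011672,  221.8101155 ]), 'tool_rot': array([ 9.81729451e-01,  1.90280485e-01, -1.96885582e-04, -7.63879531e-04]), 'ft_force': array([-0.06524446,  0.64255515,  0.68509229]), 'torque': array([-0.05018508,  0.0338128 ,  0.0473413 ]), 'grasp_force': 0.0, 'grip_width': 87.2449906614395}
scene {'K': array([[463.51542782,   0.        , 289.90131915],
       [  0.        , 463.51542782, 210.04519155],
       [  0.        ,   0.        ,   1.        ]]), 'R': array([[-0.13349179,  0.99097562, -0.01213525],
       [ 0.66865152,  0.0810209 , -0.73914867],
       [-0.7314951 , -0.10678453, -0.67343298]]), 't': array([ -30.17035685, -237.18631095, 1609.6330659 ])}
side {'K': array([[449.97192495,   0.        , 278.846039  ],
       [  0.        , 449.97192495, 213.24546079],
       [  0.        ,   0.        ,   1.        ]]), 'R': array([[-0.88875971, -0.45837106,  0.00146712],
       [-0.32951004,  0.6366728 , -0.69718783],
       [ 0.31863665, -0.62011589, -0.716887  ]]), 't': array([480.79265043, 199.00116414, 996.30878726])}
```

View pics/scene0.png

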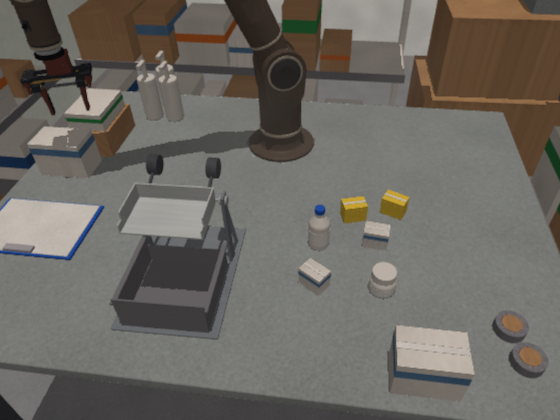

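View pics/side0.png

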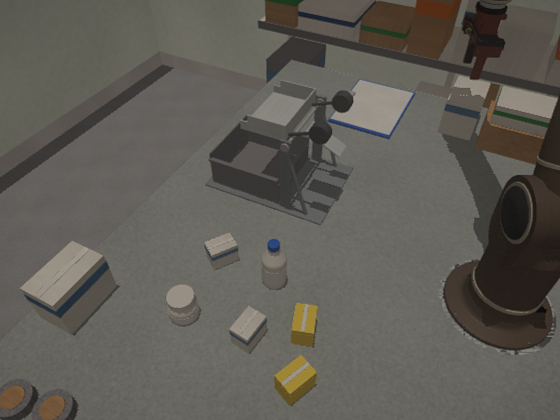

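The scene view shows two small white/blue cartons at about (315,275) and (376,235). The look-alikes are the yellow pair at (353,209) and (395,204), and the large carton at (430,360) is stock. The bottle is at (319,228), the jar at (384,279), and the bucket is centred near (168,212). In the side view the same two cartons are at (222,250) and (249,328). I'll measure these next.

```bash
python3 - <<'E'
from h import *
def rect(P,m):
    q=P[m][:,:2].astype(np.float32); r=cv2.minAreaRect(q); return len(q),np.round(r[0],1),np.round(r[1],1),round(r[2],1),np.round(np.nanmean(P[m],0),1)
for n,rois in (('scene',{'c1':(298,255,332,292),'c2':(362,220,392,250),'bottle':(305,203,332,250),'jar':(368,262,400,297),'pan':(115,180,220,240),'buckAll':(115,150,240,245)}),('side',{'c1':(203,232,241,270),'c2':(228,306,268,352),'bottle':(260,238,290,290),'jar':(164,284,202,325),'pan':(240,75,320,135)})):
    im,d,ci=load(n+'0'); P=pts(d,ci); z=P[...,2]
    hsv=cv2.cvtColor(im,cv2.COLOR_RGB2HSV)
    for k,(a,b,c,e) in rois.items():
        M=np.zeros(z.shape,bool); M[b:e,a:c]=1
        lo,hi={'c':(50,62),'b':(20,140),'j':(58,72),'p':(203,217)}[k[0]]
        if k=='buckAll': lo,hi=(240,300)
        m=M&(z>lo)&(z<hi)
        if m.sum()>5: print(n,k,*rect(P,m), 'zr',np.nanpercentile(z[M],[50,98]).round(), 'col',im[m].mean(0).round())
E
```

```text
scene c1 389 [606.3 170.2] [67.1 47.7] 55.9 [607.8 171.3  52.7] zr [24. 55.] col [175. 165. 155.]
scene c2 298 [448.3 319.6] [64.7 48.8] 83.3 [448.4 320.3  52.6] zr [30. 55.] col [174. 164. 154.]
scene bottle 692 [475.9 170.9] [45.6 55.2] 13.5 [483.3 170.2  75.4] zr [ 31. 127.] col [114. 113. 115.]
scene jar 386 [600.4 335.8] [56.4 56.3] 88.9 [601.2 335.5  62.5] zr [36. 65.] col [174. 165. 156.]
scene pan 3233 [ 619.3 -163.4] [136.2 219. ] 1.7 [ 624.1 -161.4  207.2] zr [207. 246.] col [151. 150. 145.]
scene buckAll 877 [ 562.2 -158.3] [205.4 186.3] 1.7 [ 538.1 -160.   250.3] zr [  6. 256.] col [83. 83. 82.]
side c1 463 [605.1 172.9] [65.8 49.4] 56.3 [604.2 174.3  55.9] zr [21. 58.] col [142. 135. 124.]
side c2 698 [445.7 321.9] [66.4 45.7] 83.2 [445.1 323.8  55.7] zr [27. 58.] col [145. 137. 126.]
side bottle 923 [464.3 177.5] [54.4 45.2] 25.2 [459.9 184.7  79.9] zr [ 43. 131.] col [99. 97. 96.]
side jar 563 [598.4 337.8] [55.9 57.4] 34.3 [596.8 339.2  65.5] zr [37. 68.] col [144. 137. 126.]
side pan 1353 [ 609.4 -160.3] [149.2 200.8] 1.2 [ 624.8 -173.   210.9] zr [210. 252.] col [123. 121. 114.]
```

```bash
python3 - <<'E'
import cv2,numpy as np
a=cv2.imread('pics/scene0.png')[185:305,285:415]; a=cv2.resize(a,None,fx=4,fy=4,interpolation=cv2.INTER_CUBIC)
cv2.imwrite('pics/crop1.png',a)
E
```

```text
(no output)
```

View pics/crop1.png

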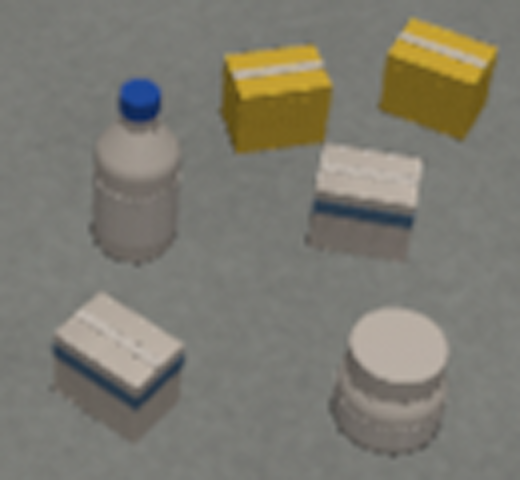

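The crop confirms the white cartons with a blue band at crop (118,350) and (365,190). The yellow ones only look similar, so I'll leave them alone. Next I'll refine the bucket pose.

```bash
python3 - <<'E'
from h import *
C=np.array([620,-162.])
for n in ('scene','side'):
    im,d,ci=load(n+'0'); P=pts(d,ci); P[np.isnan(P)]=-999
    z=P[...,2]; near=(np.abs(P[...,0]-600)<180)&(np.abs(P[...,1]+162)<140)
    w=near&(z>244)&(z<254)&(P[...,0]>545); q=P[w]
    for nm,m in (('y+',q[:,1]>-90),('y-',q[:,1]<-235)):
        if m.sum()>8:
            f=np.polyfit(q[m,0],q[m,1],1); print(n,nm,m.sum(),'slope deg',np.degrees(np.arctan(f[0])).round(2),'y at 620',np.polyval(f,620).round(1),'x range',np.percentile(q[m,0],[1,99]).round(1))
    m=(q[:,1]>-235)&(q[:,1]<-90)
    if m.sum()>8:
        f=np.polyfit(q[m,1],q[m,0],1); print(n,'back',m.sum(),np.degrees(np.arctan(-f[0])).round(2),np.polyval(f,-162).round(1), q[m,0].std().round(1))
    fl=near&(z>203)&(z<215); q=P[fl]; print(n,'floor', np.percentile(q,[1,99],0).round(1), np.median(q[:,2]))
    m=(np.abs(q[:,1]+162)<60); b=[np.percentile(q[m&(np.abs(q[:,1]-y)<8),0],99) for y in range(-212,-110,20)]; print('front edge',np.round(b,1))
    hsv=cv2.cvtColor(im,cv2.COLOR_RGB2HSV)
    dk=near&(z>215)&(z<275)&(P[...,0]<540)
    for lo,hi in ((-300,-162),(-162,0)):
        m=dk&(P[...,1]>lo)&(P[...,1]<hi)&(im.max(-1)<70); q=P[m]; print('cw',m.sum(),q.mean(0).round(1),q.max(0).round(1),q.min(0).round(1))
    Y=cv2.inRange(hsv,(20,100,80),(35,255,255))>0; m=Y&(z>48)&(z<64); k,l,st,ce=cv2.connectedComponentsWithStats(m.astype(np.uint8))
    for i in range(1,k):
        if st[i,4]>80: print('yellow',cv2.minAreaRect(P[l==i][:,:2].astype(np.float32)))
E
```

```text
scene y+ 70 slope deg 7.11 y at 620 -66.5 x range [560.9 660.4]
scene y- 74 slope deg -0.13 y at 620 -245.7 x range [564.1 664.2]
scene back 107 1.54 564.7 2.0
scene floor [[ 556.7 -246.   203.6]
 [ 684.3  -46.7  214.5]] 206.71217934670244
front edge [684.7 685.1 683.8 683.2 682.1 682.8]
cw 325 [ 496.2 -226.3  248.4] [ 536.3 -216.9  268. ] [ 461.2 -245.8  218. ]
cw 277 [493.5 -82.7 248.7] [531.  -73.4 267.9] [457.1 -98.5 219. ]
yellow ((328.18487548828125, 365.73480224609375), (64.16150665283203, 26.94890022277832), 63.23177719116211)
yellow ((351.3652648925781, 257.7509460449219), (48.36185836791992, 66.68943786621094), 16.175045013427734)
side y+ 137 slope deg 6.16 y at 620 -63.7 x range [559.4 657.9]
side y- 109 slope deg 0.28 y at 620 -243.9 x range [563.1 663.3]
side back 97 1.44 562.2 1.6
side floor [[ 538.6 -256.2  205.3]
 [ 682.2  -39.6  214.7]] 210.5876531186512
front edge [683.7 682.4 681.3 680.9 681.5 680.3]
cw 383 [ 485.2 -221.2  249.7] [ 539.2 -212.5  270.5] [ 458.8 -258.   218. ]
cw 463 [482.2 -77.5 248.9] [539.6 -44.6 271. ] [ 455.1 -100.7  215.7]
yellow ((350.1824645996094, 259.7414245605469), (44.83230209350586, 67.32423400878906), 17.42878532409668)
yellow ((315.1413269042969, 374.2226867675781), (66.30006408691406, 46.960899353027344), 65.34020233154297)
```

```bash
cat >> h.py <<'E'
from scipy.spatial.transform import Rotation as Ro
def goal(x,y,z,yaw,base=None):
    """shift (cm) / turn from the present pose (or base=(pos,quat)) to TCP x,y,z with tool y at yaw deg, pointing down"""
    if base is None: s=env.get_state(); base=(s['position'],s['tool_rot'])
    R0=Ro.from_quat(base[1]); a=np.radians(yaw); Y=np.array([np.cos(a),np.sin(a),0]); Z=np.array([0,0,-1.])
    R1=Ro.from_matrix(np.stack([np.cross(Y,Z),Y,Z],1)); v=np.array([x,y,z])-base[0]
    print('goal',(x,y,z,yaw),'d',np.linalg.norm(v).round(),'tr',np.round(R0.inv().apply(v)/10,2),'rot',np.round((R0.inv()*R1).as_rotvec(),3))
E
python3 - <<'E'
from h import *
goal(360,-325,360,-60)
goal(490,-40,360,-34)
E
```

```text
goal (360, -325, 360, -60) d 316.0 tr [ 21.26 -18.88 -13.79] rot [-0.001  0.    -0.141]
goal (490, -40, 360, -34) d 613.0 tr [ 43.96 -40.46 -13.76] rot [-0.001 -0.    -0.595]
```

Call:
arm_command --plan '[{"fingers": 8.0,"translation": [21.3,-18.9,-13.8],"delta_rot": [0,0,-0.14]},{"fingers": 8.0,"translation": [21.3,-18.9,-13.8],"delta_rot": [0,0,-0.14]},{"fingers": 8.0,"translation": [21.3,-18.9,-13.8],"delta_rot": [0,0,-0.14]},{"fingers": 8.0,"translation": [21.3,-18.9,-13.8],"delta_rot": [0,0,-0.14]},{"fingers": 8.0,"translation": [21.3,-18.9,-13.8],"delta_rot": [0,0,-0.14]},{"fingers": 8.0,"translation": [21.3,-18.9,-13.8],"delta_rot": [0,0,-0.14]},{"fingers": 8.0,"translation": [44.0,-40.5,-13.8],"delta_rot": [0,0,-0.595]},{"fingers": 8.0,"translation": [44.0,-40.5,-13.8],"delta_rot": [0,0,-0.595]}]'

```text
t: 0.77
position: [369.2, -301.4, 339.1]
tool_rot: [0.925, 0.379, 0.0, 0.001]
ft_force: [1.9, 0.5, -0.5]
grip_width: 80.2
grasp_force: 0.0
```

```bash
python3 - <<'E'
from h import *
s=env.get_state(); print(s['t'],s['position'],s['joints'].round(2),s['ft_force'])
goal(560,60,340,-34)
goal(606,172,300,-34)
E
```

```text
0.7667 [ 369.23424683 -301.38839498  339.11678641] [ 0.81  0.08 -0.24  1.75  0.02  1.31 -0.23] [ 1.94417452  0.47451345 -0.47983603]
goal (560, 60, 340, -34) d 409.0 tr [ 38.95 -12.36  -0.11] rot [ 0.002  0.    -0.2  ]
goal (606, 172, 300, -34) d 531.0 tr [ 50.09 -17.12   3.88] rot [ 0.002  0.    -0.2  ]
```

Call:
arm_command --plan '[{"fingers": 8.0,"translation": [39.0,-12.4,0],"delta_rot": [0,0,-0.2]},{"fingers": 8.0,"translation": [39.0,-12.4,0],"delta_rot": [0,0,-0.2]},{"fingers": 8.0,"translation": [39.0,-12.4,0],"delta_rot": [0,0,-0.2]},{"fingers": 8.0,"translation": [39.0,-12.4,0],"delta_rot": [0,0,-0.2]},{"fingers": 8.0,"translation": [39.0,-12.4,0],"delta_rot": [0,0,-0.2]},{"fingers": 8.0,"translation": [39.0,-12.4,0],"delta_rot": [0,0,-0.2]},{"fingers": 8.0,"translation": [39.0,-12.4,0],"delta_rot": [0,0,-0.2]},{"fingers": 8.0,"translation": [39.0,-12.4,0],"delta_rot": [0,0,-0.2]}]'

```text
t: 1.43
position: [525.9, -7.1, 338.1]
tool_rot: [0.884, 0.467, -0.0, 0.0]
ft_force: [0.6, -1.1, 1.4]
grip_width: 79.9
grasp_force: 0.0
```

```bash
python3 - <<'E'
from h import *
goal(606,172,280,-34)
E
```

```text
goal (606, 172, 280, -34) d 205.0 tr [19.31 -3.47  5.8 ] rot [ 0.     0.    -0.005]
```

Call:
arm_command --plan '[{"fingers": 7.0,"translation": [19.3,-3.5,5.8],"delta_rot": [0,0,0]},{"fingers": 7.0,"translation": [19.3,-3.5,5.8],"delta_rot": [0,0,0]},{"fingers": 7.0,"translation": [19.3,-3.5,5.8],"delta_rot": [0,0,0]},{"fingers": 7.0,"translation": [19.3,-3.5,5.8],"delta_rot": [0,0,0]},{"fingers": 7.0,"translation": [19.3,-3.5,5.8],"delta_rot": [0,0,0]},{"fingers": 7.0,"translation": [19.3,-3.5,5.8],"delta_rot": [0,0,0]},{"fingers": 7.0,"translation": [19.3,-3.5,5.8],"delta_rot": [0,0,0]},{"fingers": 7.0,"translation": [19.3,-3.5,5.8],"delta_rot": [0,0,0]}]'

```text
t: 2.1
position: [605.1, 169.9, 279.5]
tool_rot: [0.884, 0.468, -0.001, 0.0]
ft_force: [-0.1, -0.2, 0.0]
grip_width: 70.4
grasp_force: 0.0
```

```bash
python3 - <<'E'
from h import *
im,d,ci=snap('wrist','w1.png'); P=pts(d,ci); z=P[...,2]
m=(z>50)&(z<62)&(np.hypot(P[...,0]-606,P[...,1]-172)<60)
print(m.sum(),cv2.minAreaRect(P[m][:,:2].astype(np.float32)),P[m].mean(0))
s=env.get_state(); print(s['t'],s['position'],s['joints'].round(2))
goal(606,172,110,-34);goal(606,172,24,-34)
E
```

```text
1632 ((604.4739379882812, 172.18609619140625), (65.0129165649414, 44.937713623046875), 55.9550895690918) [604.93311245 173.0297176   55.36996056]
2.15 [605.32387102 169.07996805 280.11499904] [ 0.05  0.44 -0.58  1.48  0.24  1.3  -1.15]
goal (606, 172, 110, -34) d 170.0 tr [ 0.29 -0.12 17.01] rot [ 0.     0.001 -0.006]
goal (606, 172, 24, -34) d 256.0 tr [ 0.3  -0.12 25.61] rot [ 0.     0.001 -0.006]
```

View pics/w1.png

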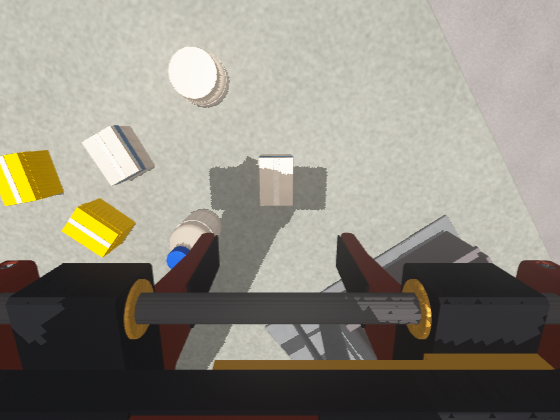

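```bash
python3 - <<'E'
from h import *
for n in ('scene0','side0','w1'):
    im,d,ci=load(n); P=pts(d,ci); h=cv2.cvtColor(im,cv2.COLOR_RGB2HSV)
    m=(cv2.inRange(h,(105,150,60),(130,255,255))>0)&(P[...,2]>115)&(np.hypot(P[...,0]-470,P[...,1]-176)<60)
    q=P[m]; print(n,m.sum(),q.mean(0).round(1),q.max(0).round(),q.min(0).round())
    c=np.nanmean(q,0)[:2]-[604.5,172.2]; print('along',c@[-.829,.559],'perp',c@[.559,.829])
goal(604.5,172,110,-34);goal(604.5,172,22,-34)
E
```

```text
scene0 81 [470.9 170.7 125.5] [483. 182. 131.] [452. 159. 116.]
along 109.9103975441013 perp -75.86475676626738
side0 80 [466.3 171.3 130.9] [477. 183. 133.] [455. 159. 128.]
along 114.08859166760803 perp -78.05124166214819
w1 276 [468.1 176.  128.5] [479. 184. 132.] [454. 168. 117.]
along 115.17655493569211 perp -73.05055196108864
goal (604.5, 172, 110, -34) d 170.0 tr [ 0.21 -0.24 17.01] rot [ 0.     0.001 -0.006]
goal (604.5, 172, 22, -34) d 258.0 tr [ 0.22 -0.24 25.81] rot [ 0.     0.001 -0.006]
```

Call:
arm_command --plan '[{"fingers": 7.0,"translation": [0.2,-0.2,22],"delta_rot": [0,0,0]},{"fingers": 7.0,"translation": [0.2,-0.2,22],"delta_rot": [0,0,0]},{"fingers": 7.0,"translation": [0.2,-0.2,22],"delta_rot": [0,0,0]},{"fingers": 7.0,"translation": [0.2,-0.2,22],"delta_rot": [0,0,0]},{"fingers": 7.0,"translation": [0.2,-0.2,22],"delta_rot": [0,0,0]},{"fingers": 7.0,"translation": [0.2,-0.2,24.5],"delta_rot": [0,0,0]},{"fingers": 7.0,"translation": [0.2,-0.2,25.8],"delta_rot": [0,0,0]},{"fingers": 7.0,"translation": [0.2,-0.2,25.8],"delta_rot": [0,0,0]}]'

```text
t: 2.82
position: [603.1, 170.6, 19.6]
tool_rot: [0.884, 0.467, -0.003, -0.0]
ft_force: [-0.1, -0.3, -0.1]
grip_width: 69.8
grasp_force: 0.0
```

Call:
arm_command --plan '[{"fingers": 3.5,"translation": [0,0,0],"delta_rot": [0,0,0]},{"fingers": 3.5,"translation": [0,0,0],"delta_rot": [0,0,0]},{"fingers": 3.5,"translation": [0,0,0],"delta_rot": [0,0,0]},{"fingers": 3.5,"translation": [0,0,0],"delta_rot": [0,0,0]},{"fingers": 3.5,"translation": [0,0,0],"delta_rot": [0,0,0]},{"fingers": 3.5,"translation": [0,0,0],"delta_rot": [0,0,0]}]' --force 15

```text
t: 3.32
position: [606.0, 173.5, 24.3]
tool_rot: [0.884, 0.467, 0.001, 0.0]
ft_force: [-0.6, -0.9, 7.7]
grip_width: 45.0
grasp_force: 15.0
```

```bash
python3 - <<'E'
from h import *
s=env.get_state(); print(s['t'],s['position'],s['grip_width'],s['grasp_force'],s['joints'].round(2))
x,y,z=s['position']
goal(x,y,300,-34)
goal(610,20,330,-10)
E
```

```text
3.3167 [605.95441759 173.53853525  24.32165359] 44.96570862828373 14.998199790716171 [-0.02  0.69 -0.48  1.72  0.42  0.83 -1.29]
goal (np.float64(605.9544175947293), np.float64(173.5385352461897), 300, -34) d 276.0 tr [  0.06   0.06 -27.57] rot [ 0.002 -0.002 -0.005]
goal (610, 20, 330, -10) d 342.0 tr [-12.4    9.05 -30.58] rot [ 0.003 -0.002 -0.423]
```

Call:
arm_command --plan '[{"fingers": 3.5,"translation": [0,0,-22],"delta_rot": [0,0,0]},{"fingers": 3.5,"translation": [0,0,-22],"delta_rot": [0,0,0]},{"fingers": 3.5,"translation": [0,0,-22],"delta_rot": [0,0,0]},{"fingers": 3.5,"translation": [0,0,-22],"delta_rot": [0,0,0]},{"fingers": 3.5,"translation": [0,0,-22],"delta_rot": [0,0,0]},{"fingers": 3.5,"translation": [-12.4,9,-30.6],"delta_rot": [0,0,-0.4]},{"fingers": 3.5,"translation": [-12.4,9,-30.6],"delta_rot": [0,0,-0.4]},{"fingers": 3.5,"translation": [-12.4,9,-30.6],"delta_rot": [0,0,-0.4]}]'

```text
t: 3.98
position: [607.4, 67.8, 299.5]
tool_rot: [0.779, 0.626, 0.0, 0.001]
ft_force: [0.3, -0.7, -1.9]
grip_width: 45.1
grasp_force: 15.0
```

Call:
arm_command --plan '[{"fingers": 3.5,"translation": [0,0,0],"delta_rot": [0,0,0]},{"fingers": 3.5,"translation": [0,0,0],"delta_rot": [0,0,0]}]'

```text
t: 4.15
position: [608.7, 65.3, 299.1]
tool_rot: [0.784, 0.621, 0.001, 0.001]
ft_force: [-0.3, 0.5, -1.8]
grip_width: 45.1
grasp_force: 15.0
```

```bash
python3 - <<'E'
from h import *
s=env.get_state(); print(s['t'],s['position'],s['grip_width'],s['joints'].round(2),s['ft_force'])
goal(634,-197,330,1.5)
E
```

```text
4.15 [608.69067914  65.26564787 299.0607429 ] 45.0914969544029 [ 0.27  0.41 -0.65  1.49  0.25  1.32 -0.63] [-0.25634483  0.46796711 -1.81864579]
goal (634, -197, 330, 1.5) d 265.0 tr [-24.96   8.47  -3.06] rot [ 0.003  0.001 -0.257]
```

Call:
arm_command --plan '[{"fingers": 3.5,"translation": [-25,8.5,-3],"delta_rot": [0,0,-0.257]},{"fingers": 3.5,"translation": [-25,8.5,-3],"delta_rot": [0,0,-0.257]},{"fingers": 3.5,"translation": [-25,8.5,-3],"delta_rot": [0,0,-0.257]},{"fingers": 3.5,"translation": [-25,8.5,-3],"delta_rot": [0,0,-0.257]},{"fingers": 3.5,"translation": [-25,8.5,-3],"delta_rot": [0,0,-0.257]},{"fingers": 3.5,"translation": [-25,8.5,-3],"delta_rot": [0,0,-0.257]},{"fingers": 3.5,"translation": [-25,8.5,-3],"delta_rot": [0,0,-0.257]},{"fingers": 3.5,"translation": [-25,8.5,-3],"delta_rot": [0,0,-0.257]}]'

```text
t: 4.82
position: [634.6, -199.8, 326.1]
tool_rot: [0.699, 0.715, -0.001, 0.0]
ft_force: [-0.0, -0.1, -2.5]
grip_width: 45.2
grasp_force: 15.0
```

```bash
python3 - <<'E'
from h import *
for i in range(3):
    im,d,ci=snap('wrist','w2.png'); s=env.get_state(); print(s['t'],s['position'],s['ft_force'].round(1))
P=pts(d,ci); P[np.isnan(P)]=-999; z=P[...,2]; near=(np.abs(P[...,0]-600)<150)&(np.abs(P[...,1]+160)<140)
m=near&(z>236)&(z<256); print('wall tops',m.sum(),np.percentile(P[m],[2,50,98],0).round(1))
m=near&(z>200)&(z<218); print('floor',m.sum(),np.percentile(P[m],[2,50,98],0).round(1))
goal(634,-197,250,1.5)
E
```

```text
4.8667 [ 634.73001016 -195.88429913  326.07165946] [-0.3  1.6 -1.4]
4.9167 [ 634.91721479 -193.18883295  326.30429085] [ 0.3  1.4 -1.5]
4.9667 [ 635.02943361 -191.76772224  326.61643073] [-0.5  0.2 -1.6]
wall tops 4740 [[ 467.1 -239.6  236.5]
 [ 562.   -99.4  248.1]
 [ 651.   -63.3  255.1]]
floor 19721 [[ 557.4 -222.8  207.9]
 [ 614.2 -123.2  209.5]
 [ 678.5  -57.7  215.5]]
goal (634, -197, 250, 1.5) d 77.0 tr [-0.53 -0.11  7.66] rot [-0.001 -0.002  0.007]
```

View pics/w2.png

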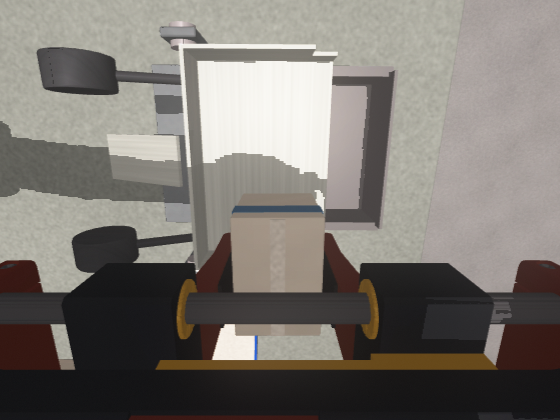

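The carton is held straight. The bucket shows its +y wall at row ~50, its front edge at col ~330, its back wall at col ~190 and its paddle at (145,160). I'll get exact edges from this view.

```bash
python3 - <<'E'
from h import *
im,d,ci=load('w2'); P=pts(d,ci); P[np.isnan(P)]=-999; z=P[...,2]
for r in (80,110,140):  # front edge & back wall along rows
    row=P[r]; f=(row[:,2]>200)&(row[:,2]<216)&(row[:,0]>540); print('row',r,'floor x',row[f,0].min().round(1),row[f,0].max().round(1),'y',row[f,1].mean().round(1)); b=(row[:,2]>242)&(row[:,0]>540); print('  back top x',row[b,0].min().round(1) if b.any() else None,row[b,0].max().round(1) if b.any() else None)
for c in (215,250,290,315):
    col=P[:180,c]; f=(col[:,2]>203)&(col[:,2]<216); t=(col[:,2]>240)&(col[:,2]<256); print('col',c,'floor ymax',col[f,1].max().round(1),'x',col[f,0].mean().round(1),'walltop y',col[t,1].min().round(1),col[t,1].max().round(1),'z',col[f,2].mean().round(1))
m=(z>270)&(z<320); q=P[m]; print('carton top?',np.percentile(q,[1,50,99],0).round(1))
pd=P[130:188,105:186].reshape(-1,3); k=(pd[:,2]>150)&(pd[:,2]<240); print('paddle',np.percentile(pd[k],[2,50,98],0).round(1))
for a,b,c,e in ((45,45,120,95),(70,230,140,272)):
    q=P[b:e,a:c].reshape(-1,3); q=q[q[:,2]>225]; print('cw',q.mean(0).round(1),q.max(0).round(1),q.min(0).round(1))
E
```

```text
row 80 floor x 561.5 678.9 y -81.7
  back top x 558.9 562.2
row 110 floor x 562.3 680.3 y -106.9
  back top x 560.2 562.6
row 140 floor x 563.1 680.1 y -133.4
  back top x 560.5 563.1
col 215 floor ymax -66.9 x 575.8 walltop y -66.9 -64.1 z 209.5
col 250 floor ymax -65.9 x 607.7 walltop y -66.2 -63.4 z 209.4
col 290 floor ymax -65.3 x 644.2 walltop y -65.6 -62.6 z 209.5
col 315 floor ymax -64.6 x 667.0 walltop y -64.9 -63.0 z 209.6
carton top? [[ 545.9 -164.   285.7]
 [ 634.  -163.   311.8]
 [ 655.6 -128.3  319.9]]
paddle [[ 446.1 -182.   153.8]
 [ 497.5 -157.2  180.1]
 [ 537.4 -133.8  199.5]]
cw [489.9 -87.8 259.3] [506.7 -72.7 270.8] [ 456.6 -100.1  225.1]
cw [ 503.1 -216.9  277.8] [ 597.8 -160.3  418.7] [ 458.6 -243.2  232.6]
```

```bash
python3 - <<'E'
from h import *
s=env.get_state(); print(s['position'],s['qd'].round(3))
goal(632,-193.5,255,1.5)
E
```

```text
[ 635.02943361 -191.76772224  326.61643073] [-0.016 -0.01  -0.013  0.005  0.001  0.002  0.008]
goal (632, -193.5, 255, 1.5) d 72.0 tr [-0.18 -0.3   7.16] rot [-0.001 -0.002  0.007]
```

Call:
arm_command --plan '[{"fingers": 3.5,"translation": [-0.2,-0.3,3],"delta_rot": [0,0,0]},{"fingers": 3.5,"translation": [-0.2,-0.3,5],"delta_rot": [0,0,0]},{"fingers": 3.5,"translation": [-0.2,-0.3,7.0],"delta_rot": [0,0,0]},{"fingers": 3.5,"translation": [-0.2,-0.3,7.0],"delta_rot": [0,0,0]},{"fingers": 3.5,"translation": [-0.2,-0.3,7.0],"delta_rot": [0,0,0]},{"fingers": 3.5,"translation": [-0.2,-0.3,7.0],"delta_rot": [0,0,0]},{"fingers": 3.5,"translation": [-0.2,-0.3,7.0],"delta_rot": [0,0,0]},{"fingers": 3.5,"translation": [-0.2,-0.3,7.0],"delta_rot": [0,0,0]}]'

```text
t: 5.63
position: [632.7, -196.0, 258.8]
tool_rot: [0.696, 0.718, 0.001, 0.001]
ft_force: [-0.1, -0.3, -2.6]
grip_width: 45.1
grasp_force: 15.0
```

```bash
python3 - <<'E'
from h import *
for i in range(2):
    s=env.get_state(); im,d,ci=snap('wrist','w3.png'); print(s['t'],s['position'],s['ft_force'].round(1))
P=pts(d,ci); P[np.isnan(P)]=-999; z=P[...,2]
# carton +y face bottom edge
for c in (255,275,295,310):
    col=P[:330,c]; k=(np.abs(col[:,1]+163)<8)&(col[:,2]>212)&(col[:,2]<300); 
    f=(np.abs(col[:,2]-210)<5)
    print(c,k.sum(),col[k].min(0).round(1) if k.any() else '',col[k].max(0).round(1) if k.any() else '','floor ymin',col[f,1].min().round(1) if f.any() else '')
goal(632,-193.5,235,1.5)
E
```

```text
5.6333 [ 632.73698848 -195.95586701  258.8369534 ] [-0.1 -0.3 -2.6]
5.6833 [ 632.59755227 -196.16702211  258.59342622] [-0.4  0.9 -2.2]
255 34 [ 617.8 -170.9  239.2] [ 621.5 -165.8  290.4] floor ymin -172.7
275 35 [ 630.4 -170.6  235.2] [ 630.9 -165.5  291.2] floor ymin -170.9
295 36 [ 640.1 -170.8  234.8] [ 643.4 -165.2  289.9] floor ymin -170.5
310 36 [ 647.1 -170.4  235.5] [ 653.  -164.9  290.5] floor ymin -170.2
goal (632, -193.5, 235, 1.5) d 23.0 tr [ 0.29 -0.03  2.33] rot [0.001 0.    0.006]
```

```bash
python3 - <<'E'
from h import *
im,d,ci=snap('side','s1.png')
cv2.imwrite('pics/s1c.png',cv2.resize(im[30:230,180:400,::-1],None,fx=3,fy=3))
E
```

```text
(no output)
```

View pics/s1c.png

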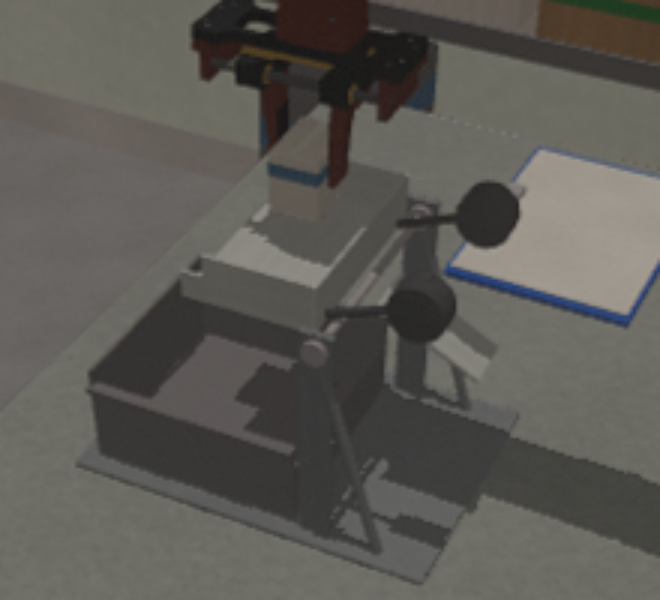

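Call:
arm_command --plan '[{"fingers": 3.5,"translation": [0.1,0,1.0],"delta_rot": [0,0,0]},{"fingers": 3.5,"translation": [0.15,0,1.8],"delta_rot": [0,0,0]},{"fingers": 3.5,"translation": [0.15,0,2.1],"delta_rot": [0,0,0]},{"fingers": 3.5,"translation": [0.15,0,2.1],"delta_rot": [0,0,0]},{"fingers": 3.5,"translation": [0.15,0,2.1],"delta_rot": [0,0,0]},{"fingers": 3.5,"translation": [0.15,0,2.1],"delta_rot": [0,0,0]}]'

```text
t: 6.28
position: [632.1, -195.0, 236.3]
tool_rot: [0.696, 0.718, 0.0, 0.0]
ft_force: [0.5, 0.2, -1.7]
grip_width: 45.0
grasp_force: 15.0
```

```bash
cat >> h.py <<'E'
def bottom(f,yc):
    for i in range(2):
        s=env.get_state(); im,d,ci=snap('wrist',f); print(s['t'],s['position'].round(1),s['ft_force'].round(1))
    P=pts(d,ci); P[np.isnan(P)]=-999
    for c in (265,280,295,310):
        col=P[:330,c]; k=(np.abs(col[:,1]-yc)<9)&(col[:,2]>209)&(col[:,2]<300); j=np.where(k)[0]
        if len(j): print(c,'top',col[j[-1]].round(1),'bot',[col[i].round(1).tolist() for i in range(j[0]-2,j[0]+3)])
E
python3 -c "
from h import *
bottom('w4.png',-165)"
```

```text
6.2833 [ 632.1 -195.   236.3] [ 0.5  0.2 -1.7]
6.3333 [ 632.2 -195.   236.5] [-0.1  0.2 -1.3]
265 top [ 625.9 -173.9  268.5] bot [[623.2, -155.4, 209.7], [623.2, -155.9, 210.3], [623.2, -156.7, 209.6], [623.2, -157.4, 209.5], [623.2, -158.2, 208.6]]
280 top [ 633.  -173.7  268.3] bot [[632.9, -155.2, 209.0], [632.9, -155.8, 209.1], [632.9, -156.2, 210.8], [633.0, -156.9, 210.2], [633.0, -157.8, 209.1]]
295 top [ 640.1 -173.8  267.4] bot [[642.6, -154.7, 210.0], [642.7, -155.3, 210.1], [642.7, -156.1, 209.4], [642.8, -156.9, 208.8], [642.8, -157.4, 209.5]]
310 top [ 647.2 -173.3  268.1] bot [[652.7, -156.6, 208.2], [652.7, -157.2, 208.8], [652.6, -157.7, 209.7], [652.8, -158.6, 208.2], [652.7, -159.0, 209.8]]
```

Call:
arm_command --plan '[{"fingers": 3.5,"translation": [0,0,0.15],"delta_rot": [0,0,0]},{"fingers": 3.5,"translation": [0,0,0.15],"delta_rot": [0,0,0]},{"fingers": 6.4,"translation": [0,0,0.15],"delta_rot": [0,0,0]},{"fingers": 6.4,"translation": [0,0,0.15],"delta_rot": [0,0,0]},{"fingers": 6.4,"translation": [0,0,0.15],"delta_rot": [0,0,0]},{"fingers": 6.4,"translation": [0,0,0.15],"delta_rot": [0,0,0]},{"fingers": 6.4,"translation": [0,0,-1.5],"delta_rot": [0,0,0]},{"fingers": 6.4,"translation": [0,0,-4],"delta_rot": [0,0,0]}]'

```text
t: 7.05
position: [630.7, -195.0, 274.3]
tool_rot: [0.696, 0.718, -0.001, -0.002]
ft_force: [1.1, -0.1, -0.6]
grip_width: 63.9
grasp_force: 0.0
```

```bash
python3 - <<'E'
from h import *
s=env.get_state();print(s['t'],s['position'],s['ft_force'])
goal(610,-140,370,0); goal(500,80,370,-6.8)
E
```

```text
7.05 [ 630.66466689 -194.96448107  274.2809319 ] [ 1.14504666 -0.08336193 -0.55664203]
goal (610, -140, 370, 0) d 112.0 tr [ 5.57 -1.93 -9.56] rot [-0.004 -0.001  0.032]
goal (500, 80, 370, -6.8) d 319.0 tr [ 27.91 -12.22  -9.48] rot [-0.004 -0.001  0.151]
```

Call:
arm_command --plan '[{"fingers": 6.8,"translation": [0,0,-8],"delta_rot": [0,0,0]},{"fingers": 6.8,"translation": [0,0,-8],"delta_rot": [0,0,0]},{"fingers": 6.8,"translation": [28,-12,-9.5],"delta_rot": [0,0,0.15]},{"fingers": 6.8,"translation": [28,-12,-9.5],"delta_rot": [0,0,0.15]},{"fingers": 6.8,"translation": [28,-12,-9.5],"delta_rot": [0,0,0.15]},{"fingers": 6.8,"translation": [28,-12,-9.5],"delta_rot": [0,0,0.15]},{"fingers": 6.8,"translation": [28,-12,-9.5],"delta_rot": [0,0,0.15]},{"fingers": 6.8,"translation": [28,-12,-9.5],"delta_rot": [0,0,0.15]}]'

```text
t: 7.72
position: [525.1, 33.0, 369.0]
tool_rot: [0.748, 0.664, 0.0, 0.0]
ft_force: [0.6, 0.4, 0.3]
grip_width: 67.8
grasp_force: 0.0
```

```bash
python3 - <<'E'
from h import *
im,d,ci=snap('scene','sc1.png'); P=pts(d,ci); P[np.isnan(P)]=-999; z=P[...,2]
m=(np.abs(P[...,0]-632)<60)&(np.abs(P[...,1]+155)<85)&(z>255)&(z<275); q=P[m]
print('carton top',m.sum(),cv2.minAreaRect(q[:,:2].astype(np.float32)),q.mean(0))
s=env.get_state();print(s['t'],s['position'],s['joints'].round(2))
goal(447,321,280,-6.8)
E
```

```text
carton top 494 ((635.6064453125, -198.61573791503906), (48.10139083862305, 67.15613555908203), 1.6930046081542969) [ 637.70465633 -196.66100396  261.07304582]
7.7667 [521.89515049  42.49903415 370.53683417] [ 0.43  0.21 -0.73  1.57  0.14  1.41 -0.41]
goal (447, 321, 280, -6.8) d 302.0 tr [ 26.86 -10.45   9.12] rot [ 0.001 -0.003  0.011]
```

Call:
arm_command --plan '[{"fingers": 6.8,"translation": [26.9,-10.5,9],"delta_rot": [0,0,0]},{"fingers": 6.8,"translation": [26.9,-10.5,9],"delta_rot": [0,0,0]},{"fingers": 6.8,"translation": [26.9,-10.5,9],"delta_rot": [0,0,0]},{"fingers": 6.8,"translation": [26.9,-10.5,9],"delta_rot": [0,0,0]},{"fingers": 6.8,"translation": [26.9,-10.5,9],"delta_rot": [0,0,0]},{"fingers": 6.8,"translation": [26.9,-10.5,9],"delta_rot": [0,0,0]},{"fingers": 6.8,"translation": [26.9,-10.5,9],"delta_rot": [0,0,0]},{"fingers": 6.8,"translation": [26.9,-10.5,9],"delta_rot": [0,0,0]}]'

```text
t: 8.43
position: [450.1, 316.5, 277.4]
tool_rot: [0.745, 0.667, -0.0, -0.002]
ft_force: [-0.8, -0.4, -0.4]
grip_width: 68.1
grasp_force: 0.0
```

Call:
arm_command --plan '[{"fingers": 6.8,"translation": [0,0,0],"delta_rot": [0,0,0]},{"fingers": 6.8,"translation": [0,0,0],"delta_rot": [0,0,0]}]'

```text
t: 8.6
position: [453.8, 310.8, 278.5]
tool_rot: [0.747, 0.665, -0.0, 0.0]
ft_force: [1.0, 0.7, 0.1]
grip_width: 68.2
grasp_force: 0.0
```

```bash
python3 - <<'E'
from h import *
s=env.get_state()
im,d,ci=snap('wrist','w5.png'); P=pts(d,ci); z=P[...,2]
m=(z>50)&(z<62)&(np.hypot(P[...,0]-447,P[...,1]-321)<50)
print(m.sum(),cv2.minAreaRect(P[m][:,:2].astype(np.float32)),P[m].mean(0),im[m].mean(0))
print(s['t'],s['position'],s['joints'].round(2)); s=env.get_state(); print(s['position'])
goal(447,321,22,-6.8)
E
```

```text
1660 ((444.7061462402344, 322.0289306640625), (64.2036361694336, 44.62747573852539), 83.44676208496094) [445.07138372 322.65305795  55.47203632] [194.66566265 183.59698795 170.5746988 ]
8.6 [453.75517692 310.83778761 278.471844  ] [-0.04  0.35 -0.83  1.66  0.27  1.25 -1.05]
[454.52939878 309.84512378 278.75341718]
goal (447, 321, 22, -6.8) d 257.0 tr [ 1.03 -0.89 25.67] rot [ 0.001  0.001 -0.   ]
```

Call:
arm_command --plan '[{"fingers": 7.0,"translation": [1.1,-1.1,20],"delta_rot": [0,0,0]},{"fingers": 7.0,"translation": [1.1,-1.1,20],"delta_rot": [0,0,0]},{"fingers": 7.0,"translation": [1.1,-1.1,20],"delta_rot": [0,0,0]},{"fingers": 7.0,"translation": [1.1,-1.1,20],"delta_rot": [0,0,0]},{"fingers": 7.0,"translation": [1.1,-1.1,20],"delta_rot": [0,0,0]},{"fingers": 7.0,"translation": [1.1,-1.1,20],"delta_rot": [0,0,0]},{"fingers": 7.0,"translation": [1.1,-1.1,20],"delta_rot": [0,0,0]}]'

```text
t: 9.23
position: [444.6, 321.2, 78.3]
tool_rot: [0.748, 0.663, -0.001, 0.0]
ft_force: [0.3, 1.1, 0.7]
grip_width: 70.4
grasp_force: 0.0
```

```bash
python3 - <<'E'
from h import *
capture('side')
s=env.get_state();print(s['t'],s['position'])
goal(445,322,23,-6.8)
E
```

```text
9.2833 [445.58764641 322.44470866  80.04624306]
goal (445, 322, 23, -6.8) d 57.0 tr [-0.05 -0.06  5.7 ] rot [ 0.001 -0.    -0.001]
```

Call:
arm_command --plan '[{"fingers": 7.0,"translation": [0,0,3],"delta_rot": [0,0,0]},{"fingers": 7.0,"translation": [0,0,5],"delta_rot": [0,0,0]},{"fingers": 7.0,"translation": [0,0,5.7],"delta_rot": [0,0,0]},{"fingers": 7.0,"translation": [0,0,5.7],"delta_rot": [0,0,0]},{"fingers": 3.5,"translation": [0,0,5.7],"delta_rot": [0,0,0]},{"fingers": 3.5,"translation": [0,0,5.7],"delta_rot": [0,0,0]},{"fingers": 3.5,"translation": [0,0,5.7],"delta_rot": [0,0,0]},{"fingers": 3.5,"translation": [0,0,5.7],"delta_rot": [0,0,0]}]' --force 15

```text
t: 9.95
position: [444.8, 323.4, 22.8]
tool_rot: [0.748, 0.664, 0.001, 0.0]
ft_force: [-0.0, 0.4, 0.5]
grip_width: 46.7
grasp_force: 0.0
```

Call:
arm_command --plan '[{"fingers": 3.5,"translation": [0,0,0],"delta_rot": [0,0,0]},{"fingers": 3.5,"translation": [0,0,0],"delta_rot": [0,0,0]}]'

```text
t: 10.12
position: [444.7, 323.4, 22.6]
tool_rot: [0.748, 0.664, 0.001, 0.0]
ft_force: [0.0, -1.6, 7.4]
grip_width: 45.1
grasp_force: 15.0
```

```bash
python3 - <<'E'
from h import *
s=env.get_state();print(s['t'],s['position'],s['grip_width'],s['grasp_force'])
x,y,z=s['position'];goal(x,y,330,-6.8); goal(540,110,360,-4)
E
```

```text
10.1167 [444.70134354 323.36991245  22.61205956] 45.05582171392313 14.999720603227615
goal (np.float64(444.7013435396164), np.float64(323.3699124504349), 330, -6.8) d 307.0 tr [ 2.000e-02  4.000e-02 -3.074e+01] rot [ 0.001 -0.001  0.001]
goal (540, 110, 360, -4) d 410.0 tr [-20.04  12.02 -33.74] rot [ 0.001 -0.001 -0.048]
```

Call:
arm_command --plan '[{"fingers": 3.5,"translation": [0,0,-30],"delta_rot": [0,0,0]},{"fingers": 3.5,"translation": [0,0,-30],"delta_rot": [0,0,0]},{"fingers": 3.5,"translation": [0,0,-30],"delta_rot": [0,0,0]},{"fingers": 3.5,"translation": [0,0,-30],"delta_rot": [0,0,0]},{"fingers": 3.5,"translation": [0,0,-30],"delta_rot": [0,0,0]},{"fingers": 3.5,"translation": [0,0,-30],"delta_rot": [0,0,0]},{"fingers": 3.5,"translation": [0,0,-30],"delta_rot": [0,0,0]},{"fingers": 3.5,"translation": [-20,12,-33.7],"delta_rot": [0,0,-0.05]}]'

```text
t: 10.78
position: [457.5, 295.0, 329.1]
tool_rot: [0.727, 0.687, 0.006, -0.001]
ft_force: [-0.2, 1.3, -1.0]
grip_width: 45.2
grasp_force: 15.0
```

```bash
python3 - <<'E'
from h import *
s=env.get_state();print(s['t'],s['position'],s['grip_width'],s['grasp_force'])
goal(550,80,365,-2)
E
```

```text
10.7833 [457.52956626 295.02706459 329.07199082] 45.16663406718209 14.998879730701447
goal (550, 80, 365, -2) d 237.0 tr [-20.91  10.47  -3.74] rot [ 0.006 -0.01  -0.022]
```

Call:
arm_command --plan '[{"fingers": 3.5,"translation": [-21,10.5,-3.7],"delta_rot": [0.006,-0.01,-0.022]},{"fingers": 3.5,"translation": [-21,10.5,-3.7],"delta_rot": [0.006,-0.01,-0.022]},{"fingers": 3.5,"translation": [-21,10.5,-3.7],"delta_rot": [0.006,-0.01,-0.022]},{"fingers": 3.5,"translation": [-21,10.5,-3.7],"delta_rot": [0.006,-0.01,-0.022]},{"fingers": 3.5,"translation": [-21,10.5,-3.7],"delta_rot": [0.006,-0.01,-0.022]},{"fingers": 3.5,"translation": [-21,10.5,-3.7],"delta_rot": [0.006,-0.01,-0.022]},{"fingers": 3.5,"translation": [-21,10.5,-3.7],"delta_rot": [0.006,-0.01,-0.022]},{"fingers": 3.5,"translation": [-21,10.5,-3.7],"delta_rot": [0.006,-0.01,-0.022]}]'

```text
t: 11.45
position: [551.6, 67.0, 357.8]
tool_rot: [0.725, 0.689, -0.006, 0.001]
ft_force: [-0.7, 1.7, -1.3]
grip_width: 44.8
grasp_force: 15.0
```

```bash
python3 - <<'E'
from h import *
s=env.get_state();print(s['t'],s['position'],s['grip_width'],s['grasp_force'])
goal(630,-110,340,1.5)
E
```

```text
11.45 [551.64925239  67.02657261 357.82144691] 44.82952331778777 14.996413439512253
goal (630, -110, 340, 1.5) d 194.0 tr [-17.27   8.72   1.89] rot [-0.007  0.01  -0.076]
```

Call:
arm_command --plan '[{"fingers": 3.5,"translation": [-17.3,8.7,1.9],"delta_rot": [-0.007,0.01,-0.076]},{"fingers": 3.5,"translation": [-17.3,8.7,1.9],"delta_rot": [-0.007,0.01,-0.076]},{"fingers": 3.5,"translation": [-17.3,8.7,1.9],"delta_rot": [-0.007,0.01,-0.076]},{"fingers": 3.5,"translation": [-17.3,8.7,1.9],"delta_rot": [-0.007,0.01,-0.076]},{"fingers": 3.5,"translation": [-17.3,8.7,1.9],"delta_rot": [-0.007,0.01,-0.076]},{"fingers": 3.5,"translation": [-17.3,8.7,1.9],"delta_rot": [-0.007,0.01,-0.076]},{"fingers": 3.5,"translation": [-17.3,8.7,1.9],"delta_rot": [-0.007,0.01,-0.076]},{"fingers": 3.5,"translation": [-17.3,8.7,1.9],"delta_rot": [-0.007,0.01,-0.076]}]'

```text
t: 12.12
position: [629.9, -105.2, 340.2]
tool_rot: [0.695, 0.719, 0.001, -0.001]
ft_force: [-0.5, 0.4, -1.8]
grip_width: 45.2
grasp_force: 15.0
```

```bash
python3 - <<'E'
from h import *
for i in range(3): s=env.get_state(); im,d,ci=snap('wrist','w6.png'); print(s['t'],s['position'].round(1),s['ft_force'].round(1))
P=pts(d,ci); P[np.isnan(P)]=-999
for c in (255,275,295,310):
    col=P[:330,c]; k=(np.abs(col[:,1]+80)<14)&(col[:,2]>262)&(col[:,2]<400); j=np.where(k)[0]
    w=(col[:,2]>240)&(col[:,2]<256)&(np.abs(col[:,1]+64)<6)
    if len(j): print(c,'top',col[j[-1]].round(1),'bot',col[j[0]].round(1),'wall',col[w].min(0).round(1) if w.any() else '')
goal(630.5,-112,255,1.5)
E
```

```text
12.1167 [ 629.9 -105.2  340.2] [-0.5  0.4 -1.8]
12.1667 [ 629.9 -104.9  340.6] [-0.3  1.5 -2.6]
12.2167 [ 629.9 -105.   340.9] [-0.1 -0.1 -1.9]
255 top [619.1 -93.8 374.1] bot [615.  -74.8 320.7] wall [609.2 -65.7 242. ]
275 top [628.7 -93.9 374.3] bot [627.7 -74.3 321.1] wall [626.9 -65.2 240.2]
295 top [638.3 -94.  373.5] bot [640.4 -73.8 321.3] wall [644.2 -64.7 247.7]
310 top [645.4 -93.4 374.2] bot [649.8 -73.4 322. ] wall [657.1 -64.  245.5]
goal (630.5, -112, 255, 1.5) d 86.0 tr [-0.67  0.02  8.6 ] rot [ 0.001 -0.001  0.007]
```

Call:
arm_command --plan '[{"fingers": 3.5,"translation": [-0.6,0.05,3],"delta_rot": [0,0,0]},{"fingers": 3.5,"translation": [-0.6,0.05,6],"delta_rot": [0,0,0]},{"fingers": 3.5,"translation": [-0.6,0.05,8],"delta_rot": [0,0,0]},{"fingers": 3.5,"translation": [-0.6,0.05,8.6],"delta_rot": [0,0,0]},{"fingers": 3.5,"translation": [-0.6,0.05,8.6],"delta_rot": [0,0,0]},{"fingers": 3.5,"translation": [-0.6,0.05,8.6],"delta_rot": [0,0,0]},{"fingers": 3.5,"translation": [-0.6,0.05,8.6],"delta_rot": [0,0,0]},{"fingers": 3.5,"translation": [-0.6,0.05,8.6],"delta_rot": [0,0,0]}]'

```text
t: 12.93
position: [631.7, -113.6, 256.3]
tool_rot: [0.696, 0.718, 0.001, 0.001]
ft_force: [-0.6, 0.2, -2.1]
grip_width: 44.8
grasp_force: 15.0
```

```bash
python3 - <<'E'
from h import *
for i in range(3): s=env.get_state(); im,d,ci=snap('wrist','w7.png'); print(s['t'],s['position'].round(1),s['ft_force'].round(1))
P=pts(d,ci); P[np.isnan(P)]=-999
for c in (255,275,295,310):
    col=P[:330,c]; k=(np.abs(col[:,1]+80)<14)&(col[:,2]>216)&(col[:,2]<400); j=np.where(k)[0]
    if len(j): print(c,'top',col[j[-1]].round(1),'bot',col[j[0]].round(1))
goal(630.5,-111,237,1.5)
E
```

```text
12.9333 [ 631.7 -113.6  256.3] [-0.6  0.2 -2.1]
12.9833 [ 631.6 -113.7  256. ] [-0.5 -0.4 -2. ]
13.0333 [ 631.4 -113.8  255.6] [ 0.3 -0.4 -1.6]
255 top [625.  -91.9 352.8] bot [616.6 -83.6 234.8]
275 top [630.1 -91.9 352.6] bot [629.4 -83.  235.9]
295 top [635.3 -91.4 353.1] bot [642.1 -82.8 235. ]
310 top [639.2 -91.7 352.5] bot [651.6 -82.4 235.6]
goal (630.5, -111, 237, 1.5) d 19.0 tr [ 0.29 -0.07  1.83] rot [0.002 0.    0.004]
```

Call:
arm_command --plan '[{"fingers": 3.5,"translation": [0.1,0,0.8],"delta_rot": [0,0,0]},{"fingers": 3.5,"translation": [0.2,0,1.4],"delta_rot": [0,0,0]},{"fingers": 3.5,"translation": [0.2,0,1.75],"delta_rot": [0,0,0]},{"fingers": 3.5,"translation": [0.2,0,1.75],"delta_rot": [0,0,0]},{"fingers": 3.5,"translation": [0.2,0,1.75],"delta_rot": [0,0,0]},{"fingers": 3.5,"translation": [0.2,0,1.75],"delta_rot": [0,0,0]}]'

```text
t: 13.58
position: [630.9, -111.9, 236.9]
tool_rot: [0.696, 0.718, 0.0, 0.0]
ft_force: [-0.1, 1.4, -2.2]
grip_width: 45.0
grasp_force: 15.0
```

```bash
python3 - <<'E'
from h import *
for i in range(2): s=env.get_state(); im,d,ci=snap('wrist','w8.png'); print(s['t'],s['position'].round(1),s['ft_force'].round(1))
P=pts(d,ci); P[np.isnan(P)]=-999; z=P[...,2]
m=(np.abs(P[...,1]+95)<8)&(np.abs(P[...,0]-631)<12)&(z>250)&(z<290); print('top z',m.sum(),np.median(P[m],0).round(1))
for c in (265,280,295):
    col=P[:330,c]; j=np.where((np.abs(col[:,1]+80)<14)&(col[:,2]>213)&(col[:,2]<290))[0]; print(c,col[j[0]-1].round(1),col[j[0]].round(1))
goal(630.5,-111,235,1.5)
E
```

```text
13.5833 [ 630.9 -111.9  236.9] [-0.1  1.4 -2.2]
13.6333 [ 631.  -111.9  237. ] [-0.1  0.5 -1.7]
top z 1591 [631.  -94.9 269.9]
265 [622.2 -82.6 208.5] [622.6 -81.4 217.2]
280 [632.2 -82.2 209. ] [632.1 -81.2 216.7]
295 [642.  -81.6 210.3] [641.6 -80.8 217.1]
goal (630.5, -111, 235, 1.5) d 2.0 tr [ 0.09 -0.05  0.21] rot [ 0.001 -0.     0.004]
```

Call:
arm_command --plan '[{"fingers": 3.5,"translation": [0,0,0.2],"delta_rot": [0,0,0]},{"fingers": 3.5,"translation": [0,0,0.2],"delta_rot": [0,0,0]},{"fingers": 7.2,"translation": [0,0,0.2],"delta_rot": [0,0,0]},{"fingers": 7.2,"translation": [0,0,0.2],"delta_rot": [0,0,0]},{"fingers": 7.2,"translation": [0,0,-4],"delta_rot": [0,0,0]},{"fingers": 7.2,"translation": [0,0,-12],"delta_rot": [0,0,0]},{"fingers": 7.2,"translation": [0,0,-16],"delta_rot": [0,0,0]},{"fingers": 7.2,"translation": [0,0,-16],"delta_rot": [0,0,0]}]'

```text
t: 14.35
position: [630.7, -111.7, 400.1]
tool_rot: [0.696, 0.718, 0.001, 0.001]
ft_force: [1.2, -0.8, -0.0]
grip_width: 71.7
grasp_force: 0.0
```

```bash
python3 - <<'E'
from h import *
s=env.get_state();print(s['t'],s['position'],s['ft_force'])
goal(560,-140,440,1.5)
im,d,ci=snap('side','s2.png'); cv2.imwrite('pics/s2c.png',cv2.resize(im[30:230,180:400,::-1],None,fx=3,fy=3))
E
```

```text
14.35 [ 630.71883756 -111.70561246  400.12184562] [ 1.24625811 -0.81153575 -0.03832317]
goal (560, -140, 440, 1.5) d 86.0 tr [-2.61 -7.14 -4.01] rot [ 0.003 -0.     0.004]
```

View pics/s2c.png

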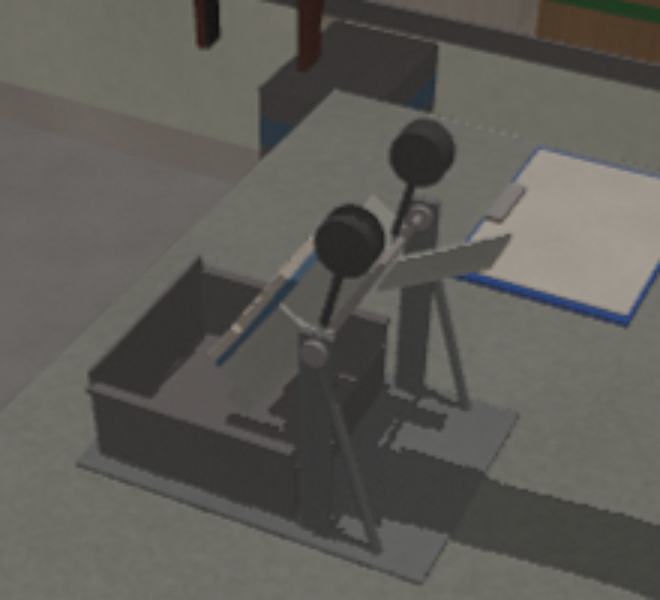

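The bucket has tripped and both cartons are sliding toward the tote. I'll close the fingers and go above the paddle, then check the tote.

```bash
python3 - <<'E'
from h import *
goal(467,-159,350,1.5)
E
```

```text
goal (467, -159, 350, 1.5) d 182.0 tr [ -4.27 -16.75   5.59] rot [0.012 0.001 0.003]
```

Call:
arm_command --plan '[{"fingers": 0,"translation": [-4.3,-16.8,1],"delta_rot": [0,0,0]},{"fingers": 0,"translation": [-4.3,-16.8,1],"delta_rot": [0,0,0]},{"fingers": 0,"translation": [-4.3,-16.8,1],"delta_rot": [0,0,0]},{"fingers": 0,"translation": [-4.3,-16.8,1],"delta_rot": [0,0,0]},{"fingers": 0,"translation": [-4.3,-16.8,5.6],"delta_rot": [0,0,0]},{"fingers": 0,"translation": [-4.3,-16.8,5.6],"delta_rot": [0,0,0]},{"fingers": 0,"translation": [-4.3,-16.8,5.6],"delta_rot": [0,0,0]},{"fingers": 0,"translation": [-4.3,-16.8,5.6],"delta_rot": [0,0,0]}]'

```text
t: 15.07
position: [465.5, -159.4, 341.9]
tool_rot: [0.696, 0.718, 0.001, 0.0]
ft_force: [0.4, 0.5, 0.6]
grip_width: 22.3
grasp_force: 0.0
```

```bash
python3 - <<'E'
from h import *
im,d,ci=snap('scene','sc2.png'); cv2.imwrite('pics/sc2c.png',cv2.resize(im[130:350,80:300,::-1],None,fx=2.7,fy=2.7))
P=pts(d,ci); P[np.isnan(P)]=-999; z=P[...,2]
m=(np.abs(P[...,0]-470)<40)&(np.abs(P[...,1]+159)<20)&(z>215)&(z<300)&(im.min(-1)>90); q=P[m]
if len(q): print('paddle',m.sum(),np.percentile(q,[2,50,98],0).round(1), np.polyfit(q[:,0],q[:,2],1))
s=env.get_state();print(s['t'],s['position'],s['grip_width'],s['ft_force'])
goal(467,-159,190,1.5)
E
```

```text
paddle 426 [[ 459.9 -178.2  238.7]
 [ 484.4 -159.1  257.4]
 [ 509.3 -139.9  276.9]] [ -0.75473188 623.52389496]
15.1167 [ 466.04408369 -159.22739971  342.22672542] 18.247705976996283 [0.83456806 0.28087626 0.69861933]
goal (467, -159, 190, 1.5) d 152.0 tr [1.000e-02 6.000e-02 1.522e+01] rot [ 0.003 -0.001  0.005]
```

View pics/sc2c.png

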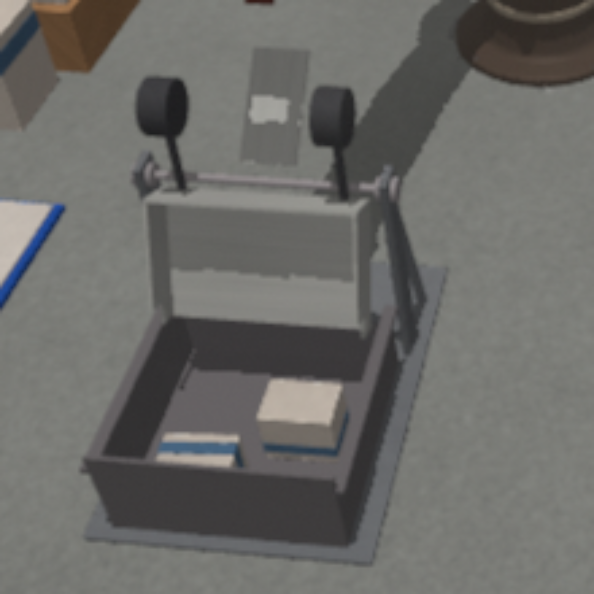

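Both cartons lie in the tote, at crop (198,450) and (303,415), and the bucket is fully tipped. Its paddle is at crop (275,105). Now I'll press it down.

Call:
arm_command --plan '[{"fingers": 0,"translation": [0,0.7,2],"delta_rot": [0,0,0]},{"fingers": 0,"translation": [0,0.7,4.5],"delta_rot": [0,0,0]},{"fingers": 0,"translation": [0,0.7,6.5],"delta_rot": [0,0,0]},{"fingers": 0,"translation": [0,0.7,8],"delta_rot": [0,0,0]},{"fingers": 0,"translation": [0,0.7,9.5],"delta_rot": [0,0,0]},{"fingers": 0,"translation": [0,0.7,11],"delta_rot": [0,0,0]},{"fingers": 0,"translation": [0,0.7,12.5],"delta_rot": [0,0,0]},{"fingers": 0,"translation": [0,0.7,14],"delta_rot": [0,0,0]}]'

```text
t: 15.78
position: [473.8, -158.8, 201.2]
tool_rot: [0.696, 0.718, 0.001, 0.001]
ft_force: [-0.6, 0.2, -0.4]
grip_width: 0.7
grasp_force: 0.0
```

```bash
python3 - <<'E'
from h import *
im,d,ci=snap('side','s3.png'); cv2.imwrite('pics/s3c.png',cv2.resize(im[30:230,180:400,::-1],None,fx=3,fy=3))
s=env.get_state();print(s['t'],s['position'],s['grip_width'],s['ft_force'])
P=pts(d,ci); z=P[...,2]
m=(np.abs(P[...,0]-625)<45)&(np.abs(P[...,1]+155)<80)&(z>195)&(z<240); print(m.sum(),np.median(P[m],0))
E
```

```text
15.8333 [ 472.26083982 -158.61734268  198.48991974] 0.5254712635823452 [-0.63959405 -0.08506466 -1.85845759]
0 [nan nan nan]
  return _methods._mean(a, axis=axis, dtype=dtype,
  ret = um.true_divide(
```

View pics/s3c.png

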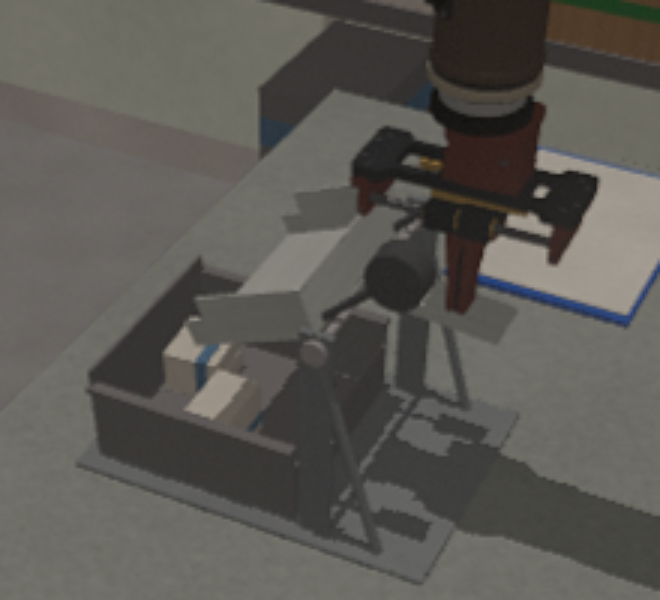

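The bucket is partway back, with the fingers on the paddle. Both cartons are in the tote at crop (200,360) and (225,395). I'll press a little further and then retreat.

Call:
arm_command --plan '[{"fingers": 0,"translation": [0,0,1],"delta_rot": [0,0,0]},{"fingers": 0,"translation": [0,0,1.5],"delta_rot": [0,0,0]},{"fingers": 0,"translation": [0,0,1.5],"delta_rot": [0,0,0]},{"fingers": 0,"translation": [0,0,1.5],"delta_rot": [0,0,0]},{"fingers": 0,"translation": [0,0,1.5],"delta_rot": [0,0,0]},{"fingers": 0,"translation": [0,0,1.5],"delta_rot": [0,0,0]}]'

```text
t: 16.33
position: [471.7, -159.8, 186.5]
tool_rot: [0.696, 0.718, 0.0, 0.001]
ft_force: [0.4, 1.0, 0.9]
grip_width: 0.5
grasp_force: 0.0
```

Call:
arm_command --plan '[{"fingers": 0,"translation": [0,0,-3],"delta_rot": [0,0,0]},{"fingers": 0,"translation": [0,0,-7],"delta_rot": [0,0,0]},{"fingers": 0,"translation": [0,0,-11],"delta_rot": [0,0,0]},{"fingers": 0,"translation": [0,0,-15],"delta_rot": [0,0,0]},{"fingers": 0,"translation": [0,0,-18],"delta_rot": [0,0,0]},{"fingers": 0,"translation": [0,0,-18],"delta_rot": [0,0,0]},{"fingers": 0,"translation": [0,0,-18],"delta_rot": [0,0,0]},{"fingers": 0,"translation": [0,0,-18],"delta_rot": [0,0,0]}]'

```text
t: 17.0
position: [470.8, -159.8, 365.3]
tool_rot: [0.697, 0.718, 0.0, 0.0]
ft_force: [-0.6, 0.1, -0.7]
grip_width: 0.8
grasp_force: 0.0
```

```bash
python3 - <<'E'
from h import *
def q():
    im,d,ci=snap('side','s4.png'); P=pts(d,ci); z=P[...,2]
    m=(np.abs(P[...,0]-625)<45)&(np.abs(P[...,1]+155)<75)&(z>150)&(z<300); x=P[m]
    if len(x)>20:
        A=np.c_[x[:,:2],np.ones(len(x))]; c=np.linalg.lstsq(A,x[:,2],rcond=None)[0]; print(len(x),np.median(x,0).round(1),'slopes',c[:2].round(3))
    s=env.get_state();print(s['t'],s['position'].round(1),s['ft_force'].round(1))
for i in range(4): q()
E
```

```text
762 [ 629.2 -171.3  210.6] slopes [-0.004 -0.001]
17.05 [ 470.5 -159.8  364.7] [ 0.1  0.  -0.1]
761 [ 630.1 -170.7  210.7] slopes [-0.001 -0.001]
17.1 [ 470.5 -159.7  364.5] [ 0.2 -0.  -0.4]
764 [ 629.1 -171.4  210.7] slopes [ 0.003 -0.001]
17.15 [ 470.5 -159.7  364.5] [ 0.2 -0.1 -0.2]
762 [ 629.2 -171.4  210.6] slopes [-0.003  0.001]
17.2 [ 470.6 -159.7  364.6] [ 0.7 -0.3  0.6]
```

The floor is level at 210.6 mm, steady, and the gripper is clear, so I'm handing the job in.

```bash
python3 -c "
from h import *
print(workorder.job_done())"
```

```text
the job is handed in; nothing more can be done
None
```

Both cartons were loaded, the bucket tripped and dropped them into the tote, and the paddle press brought it back upright and empty; the job is handed in at about 17 s, though no verdict was returned.

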